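# Shift the spool-rack stop by one notch

### The job

On the notched filament-spool rack, make the bay on the red-plate side of the yellow stop one notch wider: lift the yellow stop up out of its notch, carry it along to the very next notch away from the red end plate, and set it down there, seated fully on the rack's floor and upright. Leave the blue stop as it is in its own notch.

Things in the scene. Friction and masses are not known exactly. Their poses are not given: they have to be found in the camera images.
- rack: Fixed aluminium spool rack, 100 x 370 mm. Origin: centre of its underside, on the table; y along the rack, x across. Six cross ridges (tops 30 mm above the table, 21 mm thick at the foot) leave five notches centred at x = 0, y = -0.12, -0.06, 0, 0.06, 0.12 m, floor 6 mm above the table, 39 mm long there, 57 at the mouth. Side rails: inner faces 66 mm apart, tops at 36 mm.
- red_end (a point): Top centre of the rack's red end plate (100 x 10 mm, top 80 mm above the table), at y = -0.17 m in the rack's frame: away from the red plate is the rack's +y.
- yellow_stop_center (a point): Yellow plastic stop, loose, about 0.12 kg, 95 mm tall, in the 2nd or 4th notch from the red plate. Point: its axis, half-way up, 47.5 mm above its underside. Foot 50 (x) x 24 (y) mm; crossbar 90 x 16 mm, 34 to 48 mm above the underside, over the side rails; grip post above it 32 (x) x 22 (y) mm, 48 to 95 mm above the underside. x, y as the rack's. A 30 mm lift clears the ridges.
- blue_stop_center (a point): Blue plastic stop of the same shape and size, in the other one of the 2nd and 4th notches. Point: its axis, half-way up, 47.5 mm above its underside. It stays where it is.
Things that resemble listed ones, but are neither listed nor needed, are in the scene too. There is more than one size of the part that bears blue_stop_center; the job needs the middle-sized.

How it is judged:
By the outcome, as a careful person would: the job done as asked, in the order asked, and still so for the second after the job is handed in, with the robot touching nothing.
It also fails if it takes over 32 s, if anything falls off the work surface, if the arm or the gripper's body presses on something with over 40 N, if the wrist force passes 120 N, or if a joint passes its speed limit or range.

### The arm

A 6-joint arm with a two-finger parallel gripper is mounted at the origin on the work surface. World frame = base frame: x ahead of the robot, y to its left, z up, the work surface at z = 0. Lengths are in m, angles in degrees, forces in N, time in s.
With the tool pointing down it reaches from about 0.325 to 0.9 m from the base axis. Payload 3.5 kg.
Tool frame: the origin (TCP) lies on the centre line of the jaws, within the pads' length; the fingertips stand ahead of it and the grasp point (between the pads) lies 3 mm ahead of it (manip.tips_ahead is the z of the fingertips in the tool frame, in m); z points along the fingers, y is the direction in which the jaws open and shut (so a half turn about z gives the same grasp; the last joint's range is limited). The gripper opens to 85 mm and grips with 20 to 120 N. Pads are 22 mm wide; open, the fingers measure 114 mm over their backs; the gripper's body (76 mm by 85 mm) begins 54 mm behind the grasp point. The pads swing forward as they close: fully open they stand 13 mm farther back than shut.
Start: joints at [64.95, 15.837, -1.513, 72.651, 0, 84.076], TCP at [0.205, 0.59, 0.253] pointing down, gripper open.
Joint ranges: [-178.77, 178.77], [-48.84, 107.48], [-61.69, 71.31], [-111.58, 123.2], [-90, 87.43], [-180, 180]. Speed limits (degrees/s): [147.25, 147.25, 180, 180, 180, 180].

### API

Orientations are given as a 3x3 rotation matrix whose columns are the frame's x, y, z axes.
In Python, from plant import manip gives the robot as it stands. The module is installed in compiled form; this text tells all that it offers.
- The arm moves only by the tool drive_tool, never from a script. Its argument "commands" is a list of rows, each an object of numbers: "dx", "dy", "dz": the shift along the world's x, y, z in m; "ax", "ay", "az": the turn, a rotation vector about the world's x, y, z in rad; "fingers": the finger opening in m, from 0 to 0.0854. In form: [{"dx": .., "dy": .., "dz": .., "ax": .., "ay": .., "az": .., "fingers": ..}, ...]. A call has 1 to 8 rows; each row is the pose to reach, as a shift and turn from the pose measured when the call began; what a row does not reach only later rows make up. A row lasts 1/8 s, in which the tool goes at most 62.5 mm and 10.7 degrees, less where a joint would pass 70% of its speed; a pose out of reach is approached as far as the arm can. A call with a gripper value outside its range is refused whole. The fingers move at their own pace and stop on an object; "squeeze" is the grip in N (left out, the last holds). Time passes only in rows, so rows that repeat a pose let the fingers close. It gives the time, the measured TCP pose, the force and the opening at its end, in the units of the state.
- manip.read_state(): the state, without advancing time (a new reading comes with each control period).
- manip.get_image(name): name is "scene" or "top" or "wrist"; returns a dict with "image" (420x560x3 uint8, red, green, blue), "fx", "fy", "cx", "cy" (pixels), "xyz" and "attitude" of the camera in the world; the wrist camera has in their place "hand_eye" (4x4, takes a point from camera to tool coordinates, whose origin is the TCP and whose axes are the flange's). Camera axes: x right, y down, z forward; pixel columns grow to the right and rows downward; lengths in m; the calibration is good to about 2 mm. A picture is of the moment at which its call begins: read the wrist's pose just before it. There is no depth.
- manip.job_done(): hands the job in, once; it reports no verdict.
The state is a dict: "time_s": time; "joint_pos": joint angles; "qvel": joint speeds; "effort": joint torques, N m; "eef_pos": TCP position; "eef_rot": TCP orientation; "wrist_force": force on the tool from outside, world axes, zero at the start; "wrist_torque": the same for the moment, N m; "finger_gap": opening from 0.0 (shut) to 1.0 (fully open).
Only numpy, scipy, OpenCV 4.12 (cv2) and the standard library are available. Lean on these libraries where they do the work, as an engineer would, in place of code of your own. Each camera call takes 0.05 s, during which the arm holds its last target.

## Working session

There is one attempt and no reset: what is moved stays moved. The work goes in short steps, Python scripts to look and compute and a tool call to move; the robot and the scene stay as the last step left them, time stands still between calls to the robot, and variables do not carry over. Pictures are saved under pics/ and viewed, and the job is handed in when it is done.

Besides the shell and the picture viewer there is one more tool, called after "Emit:" as name([rows], argument=value, ...), one row to a line, values as JSON. drive_tool: Moves the arm, as the interface text tells. Its arguments: {"type":"object","properties":{"commands":{"type":"array"},"squeeze":{"type":"number"}},"required":["commands"]}

```bash
mkdir -p pics; python3 - <<'E'
from plant import manip
import cv2,numpy as np
s=manip.read_state();print({k:np.round(v,3).tolist() for k,v in s.items()},manip.tips_ahead)
for n in("scene","top","wrist"):
    d=manip.get_image(n);cv2.imwrite(f"pics/{n}0.png",d["image"][:,:,::-1]);print(n,{k:np.round(v,4).tolist() for k,v in d.items() if k!="image"})
E
```

```text
{'time_s': 0.0, 'joint_pos': [64.949, 15.881, -1.597, 72.649, 0.0, 84.077], 'qvel': [-0.017, 0.021, 0.041, -0.052, 0.001, -0.057], 'effort': [-0.0, -44.551, 29.52, 0.016, -0.0, -0.0], 'eef_pos': [0.204, 0.59, 0.252], 'eef_rot': [[-0.945, 0.328, -0.001], [0.328, 0.945, -0.002], [0.0, -0.002, -1.0]], 'wrist_force': [0.043, 0.304, 0.289], 'wrist_torque': [0.049, -0.005, 0.007], 'finger_gap': 0.997} 0.022
scene {'fx': 523.6918, 'fy': 523.6918, 'cx': 287.8312, 'cy': 206.405, 'xyz': [1.3556, 0.0111, 0.576], 'attitude': [[-0.0691, 0.5066, -0.8594], [0.9973, 0.0554, -0.0475], [0.0236, -0.8604, -0.5091]]}
top {'fx': 504.6498, 'fy': 504.6498, 'cx': 288.3126, 'cy': 215.1431, 'xyz': [0.3415, -0.0505, 0.9691], 'attitude': [[0.1261, -0.9645, 0.2319], [-0.992, -0.1217, 0.0333], [-0.0039, -0.2343, -0.9722]]}
wrist {'fx': 297.545, 'fy': 297.545, 'cx': 277.2671, 'cy': 209.1482, 'hand_eye': [[-0.0015, -0.9614, -0.2752, 0.0691], [1.0, -0.0015, -0.0002, -0.001], [-0.0002, -0.2752, 0.9614, -0.1212], [0.0, 0.0, 0.0, 1.0]]}
```

View pics/scene0.png

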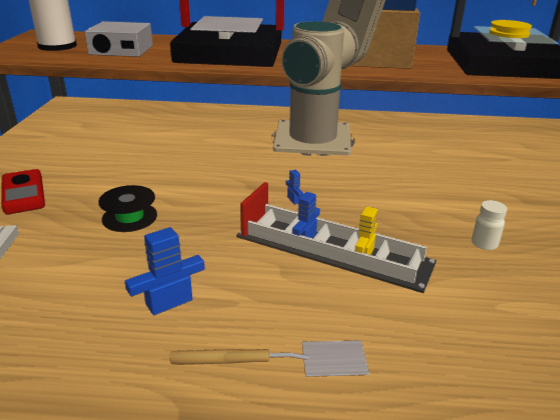

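View pics/top0.png

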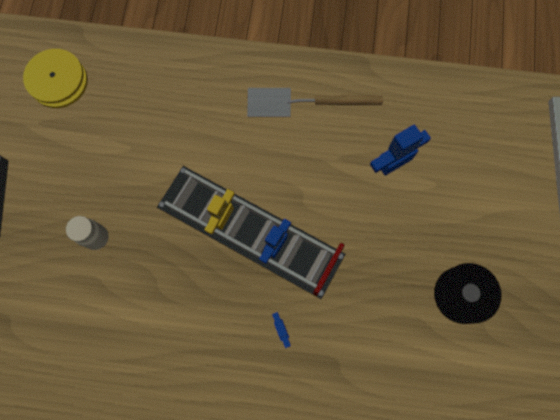

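View pics/wrist0.png

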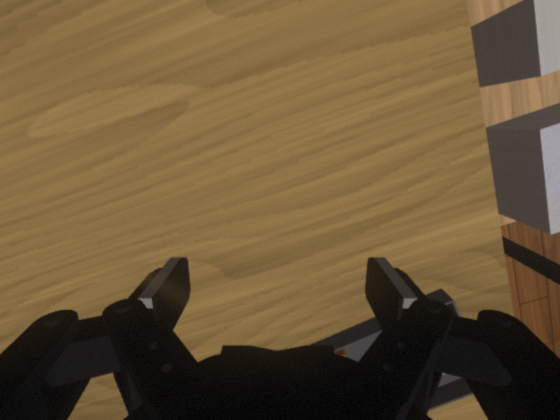

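Top view: the red plate is at about (330,268), the blue stop at (276,240) in notch 2, and the yellow stop at (219,210) in notch 4. That makes notch 5 the target. I'll zoom in to measure.

```bash
python3 - <<'E'
import cv2
a=cv2.imread("pics/top0.png")[150:310,145:355];cv2.imwrite("pics/topz.png",cv2.resize(cv2.convertScaleAbs(a,alpha=1.8),None,fx=3.7,fy=3.7,interpolation=cv2.INTER_CUBIC))
a=cv2.imread("pics/scene0.png")[175:295,230:445];cv2.imwrite("pics/scz.png",cv2.resize(a,None,fx=3.7,fy=3.7,interpolation=cv2.INTER_CUBIC))
E
```

```text
(no output)
```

View pics/topz.png

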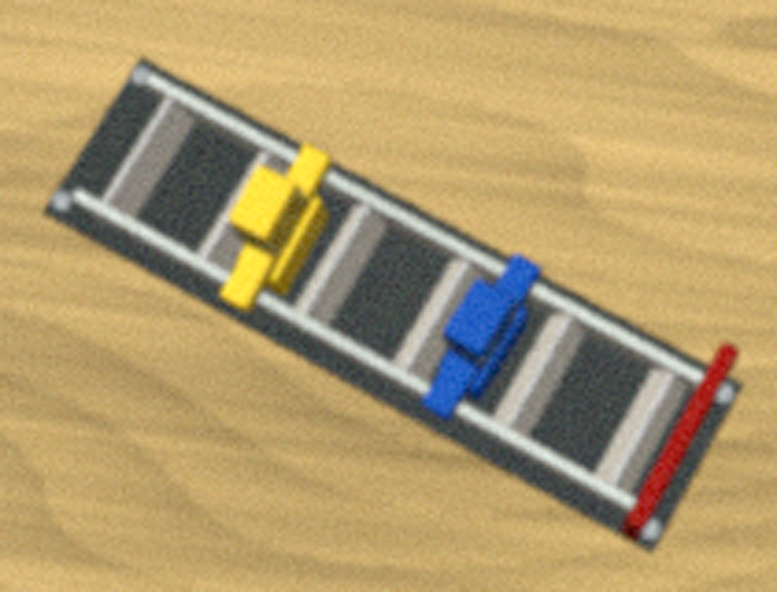

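View pics/scz.png

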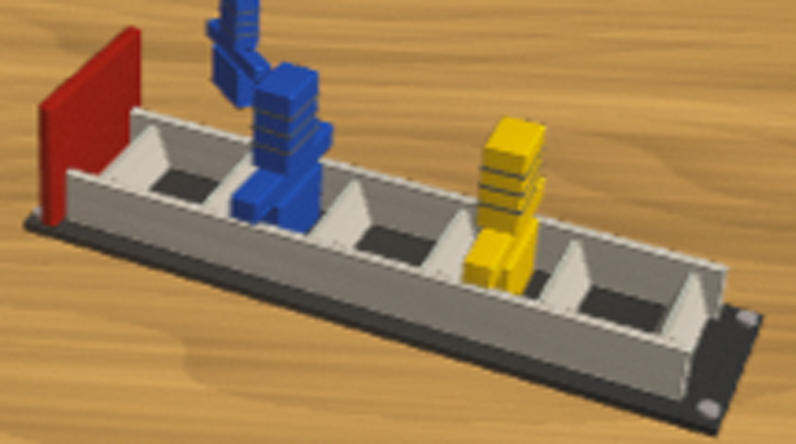

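```bash
cat > h.py <<'E'
import numpy as np
CT=(504.6498,288.3126,215.1431,np.array([0.3415,-0.0505,0.9691]),np.array([[0.1261,-0.9645,0.2319],[-0.992,-0.1217,0.0333],[-0.0039,-0.2343,-0.9722]]))
CS=(523.6918,287.8312,206.405,np.array([1.3556,0.0111,0.576]),np.array([[-0.0691,0.5066,-0.8594],[0.9973,0.0554,-0.0475],[0.0236,-0.8604,-0.5091]]))
def cast(c,p,z):
    f,cx,cy,o,R=c;d=R@np.array([(p[0]-cx)/f,(p[1]-cy)/f,1]);return o+d*(z-o[2])/d[2]
def proj(c,P):
    f,cx,cy,o,R=c;q=R.T@(np.array(P)-o);return np.array([f*q[0]/q[2]+cx,f*q[1]/q[2]+cy])
def tz(p):return ((p[0]+.5)/3.7-.5+145,(p[1]+.5)/3.7-.5+150)
def sz(p):return ((p[0]+.5)/3.7-.5+230,(p[1]+.5)/3.7-.5+175)
E
python3 - <<'E'
from h import *
np.set_printoptions(precision=4,suppress=True)
A,B,C,D=[cast(CT,tz(p),.006) for p in((143,58),(45,210),(655,548),(740,385))]
print(A,B,C,D,[np.linalg.norm(v) for v in(A-B,C-D,B-C,A-D)])
c=(A+B+C+D)/4;print("centre",c)
y=(A+B-C-D);y/=np.linalg.norm(y);print("yaxis",y,np.degrees(np.arctan2(y[1],y[0])))
x=np.array([y[1],-y[0],0])
rp=lambda P:np.array([(P-c)@x,(P-c)@y])
for n,pts,z in(("yel",((262,163),(297,185),(272,242),(232,218)),.101),("blu",((482,276),(520,297),(487,356),(447,333)),.101),("red",((730,350),(632,533)),.08),("ybar",((303,145),(331,160),(245,309),(220,293)),.054),("railsNear+y",((82,193),(150,80)),.036)):
    Q=[cast(CT,tz(p),z) for p in pts];m=np.mean(Q,0);print(n,m,rp(m),[np.linalg.norm(Q[i]-Q[i-1]) for i in range(len(Q))])
for n,pts in(("yelS",((498,117),(546,122),(532,160),(482,152))),("bluS",((285,62),(319,72),(295,105),(252,93)))):
    Q=[cast(CS,sz(p),.101) for p in pts];m=np.mean(Q,0);print(n,m,rp(m),[np.linalg.norm(Q[i]-Q[i-1]) for i in range(4)])
Q=[cast(CS,sz(p),.006) for p in((762,316),(716,433),(26,226))];print(Q)
E
```

```text
[0.6471 0.2052 0.006 ] [0.5564 0.2422 0.006 ] [ 0.42   -0.1002  0.006 ] [ 0.509  -0.1348  0.006 ] [np.float64(0.09799315687814614), np.float64(0.09553726182687403), np.float64(0.36858589544311593), np.float64(0.3669911822426219)]
centre [0.5331 0.0531 0.006 ]
yaxis [0.3731 0.9278 0.    ] 68.0912290886496
yel [0.5524 0.1086 0.101 ] [-0.0028  0.0587] [np.float64(0.0305571165097446), np.float64(0.02048375952869068), np.float64(0.030367664471646717), np.float64(0.022912462134140815)]
blu [ 0.5105 -0.0029  0.101 ] [-0.0001 -0.0604] [np.float64(0.03207963466878704), np.float64(0.02080001696017376), np.float64(0.03235353239047131), np.float64(0.02195055652782615)]
red [ 0.466  -0.1033  0.08  ] [-0.0039 -0.1702] [np.float64(0.1000798507251592), np.float64(0.1000798507251592)]
ybar [0.552  0.1105 0.054 ] [-0.0039  0.0603] [np.float64(0.08668972875039059), np.float64(0.016559270877139372), np.float64(0.08764687549372967), np.float64(0.015221060286817694)]
railsNear+y [0.5935 0.2036 0.036 ] [-0.0001  0.1622] [np.float64(0.06940459030445913), np.float64(0.06940459030445913)]
yelS [0.5568 0.11   0.101 ] [0.0007 0.0616] [np.float64(0.034824331699367876), np.float64(0.023091224290835464), np.float64(0.037142784449332264), np.float64(0.023537063798863042)]
bluS [0.5159 0.0003 0.101 ] [ 0.0037 -0.0554] [np.float64(0.03657352964402022), np.float64(0.01938318324800179), np.float64(0.03600699755345677), np.float64(0.0234852372821366)]
[array([0.5574, 0.2423, 0.006 ]), array([0.6511, 0.2054, 0.006 ]), array([ 0.5159, -0.1334,  0.006 ])]
```

Measurements agree with the given sizes: base about 98 x 368 mm, red plate at y = -0.170, yellow at y = +0.06, blue at y = -0.06. Yellow is at about (0.5545, 0.1095), and rack y points along 68.1°. The tool's y axis is at 70.9°, so it needs a turn of about -0.048 rad.

Emit:
drive_tool([
  {"dx":0.02,"dy":-0.027,"az":-0.01},
  {"dx":0.05,"dy":-0.068,"az":-0.02},
  {"dx":0.085,"dy":-0.116,"az":-0.03},
  {"dx":0.12,"dy":-0.164,"az":-0.048},
  {"dx":0.155,"dy":-0.212,"az":-0.048},
  {"dx":0.19,"dy":-0.26,"az":-0.048},
  {"dx":0.225,"dy":-0.308,"az":-0.048},
  {"dx":0.26,"dy":-0.356,"az":-0.048},
], squeeze=40)

```text
$.commands[0]: bad value
```

Emit:
drive_tool([
  {"dx":0.02,"dy":-0.027,"dz":0,"ax":0,"ay":0,"az":-0.01,"fingers":0.085},
  {"dx":0.05,"dy":-0.068,"dz":0,"ax":0,"ay":0,"az":-0.02,"fingers":0.085},
  {"dx":0.085,"dy":-0.116,"dz":0,"ax":0,"ay":0,"az":-0.03,"fingers":0.085},
  {"dx":0.12,"dy":-0.164,"dz":0,"ax":0,"ay":0,"az":-0.048,"fingers":0.085},
  {"dx":0.155,"dy":-0.212,"dz":0,"ax":0,"ay":0,"az":-0.048,"fingers":0.085},
  {"dx":0.19,"dy":-0.26,"dz":0,"ax":0,"ay":0,"az":-0.048,"fingers":0.085},
  {"dx":0.225,"dy":-0.308,"dz":0,"ax":0,"ay":0,"az":-0.048,"fingers":0.085},
  {"dx":0.26,"dy":-0.356,"dz":0,"ax":0,"ay":0,"az":-0.048,"fingers":0.085},
], squeeze=40)

```text
time_s: 1.15
eef_pos: [0.4652, 0.2323, 0.2523]
eef_rot: [[-0.928, 0.372, -0.001], [0.372, 0.928, -0.001], [0.0, -0.002, -1.0]]
wrist_force: [0.9, -0.1, -0.4]
finger_gap: 0.995
```

Emit:
drive_tool([
  {"dx":0.03,"dy":-0.041,"dz":0,"ax":0,"ay":0,"az":0,"fingers":0.085},
  {"dx":0.06,"dy":-0.082,"dz":0,"ax":0,"ay":0,"az":0,"fingers":0.085},
  {"dx":0.08,"dy":-0.11,"dz":-0.02,"ax":0,"ay":0,"az":0,"fingers":0.085},
  {"dx":0.089,"dy":-0.123,"dz":-0.05,"ax":0,"ay":0,"az":0,"fingers":0.085},
  {"dx":0.089,"dy":-0.123,"dz":-0.06,"ax":0,"ay":0,"az":0,"fingers":0.085},
  {"dx":0.089,"dy":-0.123,"dz":-0.06,"ax":0,"ay":0,"az":0,"fingers":0.085},
])

```text
time_s: 1.9
eef_pos: [0.553, 0.1096, 0.1914]
eef_rot: [[-0.928, 0.372, -0.003], [0.372, 0.928, -0.001], [0.003, -0.002, -1.0]]
wrist_force: [-0.6, 0.2, 1.0]
finger_gap: 0.996
```

```bash
cat >> h.py <<'E'
def wrist(name):
    from plant import manip
    import cv2
    s=manip.read_state();d=manip.get_image("wrist");cv2.imwrite(name,d["image"][:,:,::-1])
    T=np.eye(4);T[:3,:3]=s["eef_rot"];T[:3,3]=s["eef_pos"];T=T@np.array(d["hand_eye"])
    return (d["fx"],d["cx"],d["cy"],T[:3,3],T[:3,:3]),s,d["image"]
E
python3 - <<'E'
from h import *
import cv2,pickle
c,s,im=wrist("pics/w1.png");pickle.dump(c,open("c1","wb"))
print(s["eef_pos"],s["time_s"],s["wrist_force"])
for P in((.5545,.1095,.101),(.5545+.0167*.928,.1095-.0167*.373,.101)):print(proj(c,P))
E
```

```text
[0.55301422 0.10964873 0.19143084] 1.9 [-0.56531052  0.19064014  0.96370721]
[279.46420414 222.14695557]
[279.43522205 242.9090787 ]
```

View pics/w1.png

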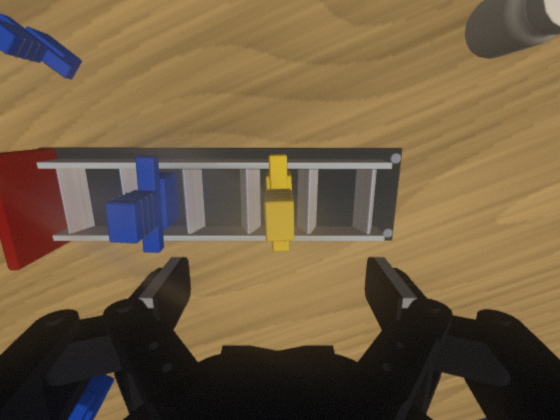

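The yellow post top is at about (279,218) in the wrist view, against a prediction of (279,222), so the position agrees. The yellow stop lines up with the jaw axis. I'll descend and grip.

Emit:
drive_tool([
  {"dx":0.0015,"dy":0,"dz":-0.03,"ax":0,"ay":0,"az":0,"fingers":0.07},
  {"dx":0.0015,"dy":0,"dz":-0.06,"ax":0,"ay":0,"az":0,"fingers":0.06},
  {"dx":0.0015,"dy":0,"dz":-0.085,"ax":0,"ay":0,"az":0,"fingers":0.06},
  {"dx":0.0015,"dy":0,"dz":-0.1,"ax":0,"ay":0,"az":0,"fingers":0.06},
  {"dx":0.0015,"dy":0,"dz":-0.11,"ax":0,"ay":0,"az":0,"fingers":0.06},
  {"dx":0.0015,"dy":0,"dz":-0.11,"ax":0,"ay":0,"az":0,"fingers":0.06},
])

```text
time_s: 2.7
eef_pos: [0.5552, 0.1102, 0.0826]
eef_rot: [[-0.928, 0.371, -0.001], [0.371, 0.928, -0.001], [0.001, -0.002, -1.0]]
wrist_force: [0.2, 0.0, 0.1]
finger_gap: 0.702
```

```bash
python3 - <<'E'
from h import *
c,s,im=wrist("pics/w2.png");print(s["eef_pos"],s["wrist_force"])
E
```

```text
[0.55523189 0.11017862 0.08255228] [0.21710734 0.04843443 0.08230252]
```

View pics/w2.png

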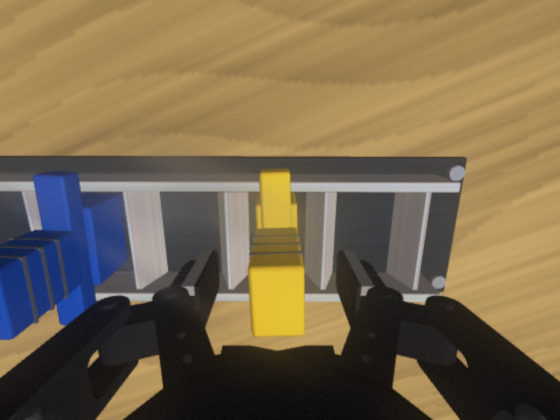

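The post at about (277,295) is centred between the pads, at columns 218 and 338. Closing now.

Emit:
drive_tool([
  {"dx":0,"dy":0,"dz":0,"ax":0,"ay":0,"az":0,"fingers":0.03},
  {"dx":0,"dy":0,"dz":0,"ax":0,"ay":0,"az":0,"fingers":0.01},
  {"dx":0,"dy":0,"dz":0,"ax":0,"ay":0,"az":0,"fingers":0.01},
  {"dx":0,"dy":0,"dz":0,"ax":0,"ay":0,"az":0,"fingers":0.01},
  {"dx":0,"dy":0,"dz":0,"ax":0,"ay":0,"az":0,"fingers":0.01},
  {"dx":0,"dy":0,"dz":0,"ax":0,"ay":0,"az":0,"fingers":0.01},
], squeeze=40)

```text
time_s: 3.5
eef_pos: [0.5564, 0.1102, 0.0839]
eef_rot: [[-0.928, 0.372, 0.001], [0.372, 0.928, -0.001], [-0.001, -0.001, -1.0]]
wrist_force: [-0.2, -0.1, 5.1]
finger_gap: 0.253
```

Emit:
drive_tool([
  {"dx":0,"dy":0,"dz":0.01,"ax":0,"ay":0,"az":0,"fingers":0.01},
  {"dx":0,"dy":0,"dz":0.025,"ax":0,"ay":0,"az":0,"fingers":0.01},
  {"dx":0,"dy":0,"dz":0.04,"ax":0,"ay":0,"az":0,"fingers":0.01},
  {"dx":0,"dy":0,"dz":0.045,"ax":0,"ay":0,"az":0,"fingers":0.01},
  {"dx":0,"dy":0,"dz":0.045,"ax":0,"ay":0,"az":0,"fingers":0.01},
  {"dx":0,"dy":0,"dz":0.045,"ax":0,"ay":0,"az":0,"fingers":0.01},
])

```text
time_s: 4.25
eef_pos: [0.5559, 0.1101, 0.1284]
eef_rot: [[-0.928, 0.372, 0.0], [0.372, 0.928, -0.001], [-0.0, -0.001, -1.0]]
wrist_force: [-0.7, 0.6, -2.0]
finger_gap: 0.251
```

```bash
python3 - <<'E'
from h import *
from plant import manip;import cv2
s=manip.read_state();print(s["eef_pos"],s["wrist_force"],s["wrist_torque"])
c,s,im=wrist("pics/w3.png")
im=manip.get_image("scene")["image"][:,:,::-1][130:300,220:450];cv2.imwrite("pics/s3.png",cv2.resize(im,None,fx=3.4,fy=3.4,interpolation=cv2.INTER_CUBIC))
E
```

```text
[0.55594769 0.11012886 0.12844082] [-0.66842488  0.61436984 -2.04131732] [-0.05998392 -0.03006166  0.00489297]
```

View pics/w3.png

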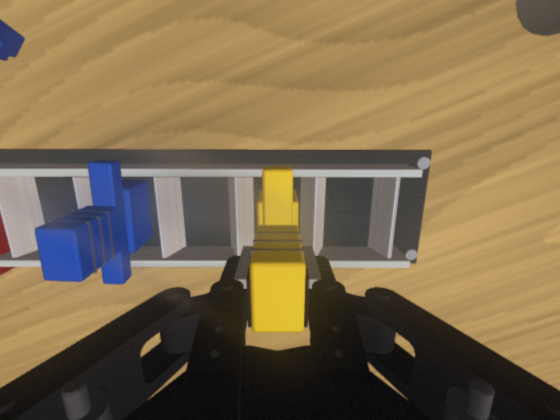

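View pics/s3.png

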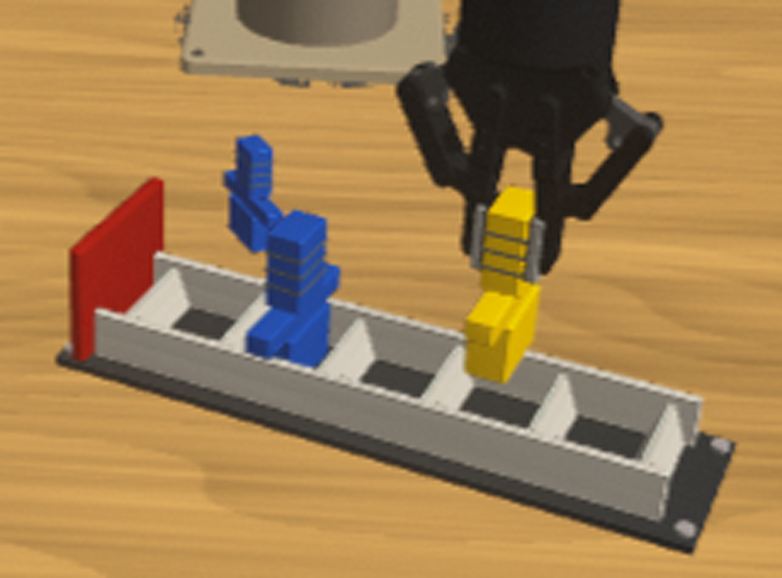

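The yellow stop is upright between the pads, its foot clear of the ridges. Blue is unchanged. Next I'll carry it 60 mm along +y.

Emit:
drive_tool([
  {"dx":0.005,"dy":0.012,"dz":0,"ax":0,"ay":0,"az":0,"fingers":0.01},
  {"dx":0.011,"dy":0.027,"dz":0,"ax":0,"ay":0,"az":0,"fingers":0.01},
  {"dx":0.017,"dy":0.042,"dz":0,"ax":0,"ay":0,"az":0,"fingers":0.01},
  {"dx":0.022,"dy":0.055,"dz":0,"ax":0,"ay":0,"az":0,"fingers":0.01},
  {"dx":0.022,"dy":0.055,"dz":0,"ax":0,"ay":0,"az":0,"fingers":0.01},
  {"dx":0.022,"dy":0.055,"dz":0,"ax":0,"ay":0,"az":0,"fingers":0.01},
])

```text
time_s: 5.1
eef_pos: [0.5776, 0.1651, 0.1281]
eef_rot: [[-0.929, 0.371, -0.001], [0.371, 0.929, -0.002], [0.0, -0.002, -1.0]]
wrist_force: [0.9, 0.6, -1.1]
finger_gap: 0.257
```

```bash
python3 - <<'E'
from h import *
from plant import manip;import cv2
c,s,im=wrist("pics/w4.png");print(s["eef_pos"])
im=manip.get_image("scene")["image"][:,:,::-1][130:300,220:450];cv2.imwrite("pics/s4.png",cv2.resize(im,None,fx=3.4,fy=3.4,interpolation=cv2.INTER_CUBIC))
# expected notch-5 floor centre & foot underside in wrist px
y=np.array([.3731,.9278]);x=np.array([y[1],-y[0]]);o=np.array([.5331,.0531])
for r in((0,.12),(0,.09),(0,.15)):
  for dx in(-.033,.033):
    q=o+x*(r[0]+dx)+y*r[1];print(r,dx,proj(c,(*q,.030)),proj(c,(*q,.006)))
E
```

```text
[0.57760658 0.16512584 0.12809496]
(0, 0.12) -0.033 [278.13302918 175.17751036] [278.09521092 170.34122228]
(0, 0.12) 0.033 [278.03358133 256.7453043 ] [278.0071366  245.06312413]
(0, 0.09) -0.033 [237.72827292 175.15100085] [241.51147    170.31801361]
(0, 0.09) 0.033 [240.69619596 256.70714215] [243.95622949 245.03010591]
(0, 0.15) -0.033 [318.55244103 175.20402948] [314.69096618 170.36443858]
(0, 0.15) 0.033 [315.38348124 256.78347924] [312.06845181 245.09615244]
```

View pics/w4.png

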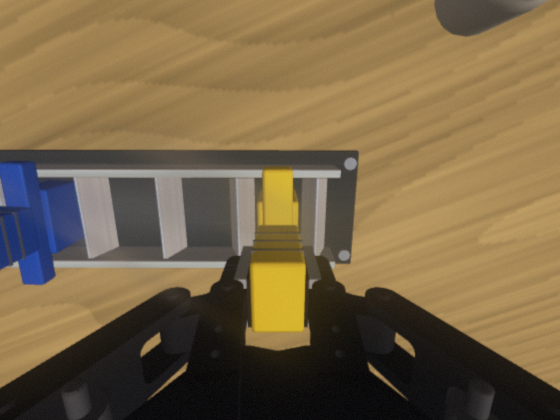

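View pics/s4.png

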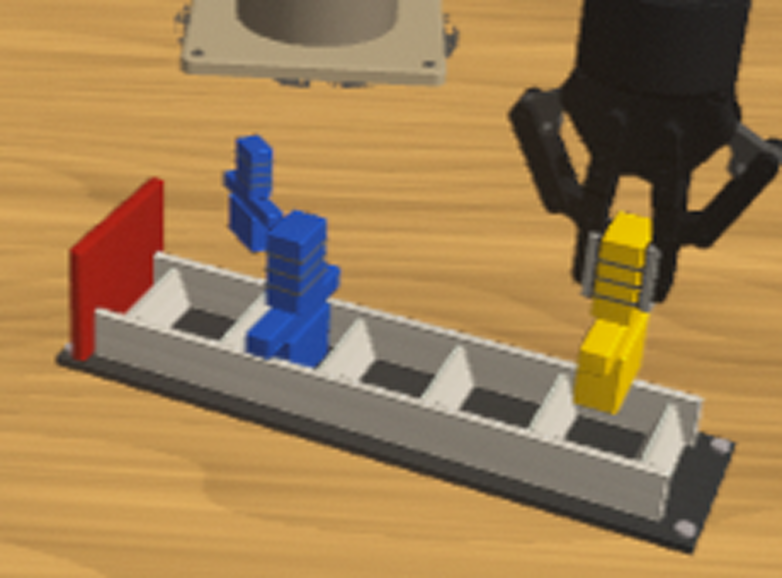

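The stop hangs over notch 5: the ridges are at columns about 240 and 318, the stop at 278. Lowering.

Emit:
drive_tool([
  {"dx":0,"dy":0,"dz":-0.01,"ax":0,"ay":0,"az":0,"fingers":0.01},
  {"dx":0,"dy":0,"dz":-0.02,"ax":0,"ay":0,"az":0,"fingers":0.01},
  {"dx":0,"dy":0,"dz":-0.03,"ax":0,"ay":0,"az":0,"fingers":0.01},
  {"dx":0,"dy":0,"dz":-0.037,"ax":0,"ay":0,"az":0,"fingers":0.01},
  {"dx":0,"dy":0,"dz":-0.041,"ax":0,"ay":0,"az":0,"fingers":0.01},
  {"dx":0,"dy":0,"dz":-0.043,"ax":0,"ay":0,"az":0,"fingers":0.01},
  {"dx":0,"dy":0,"dz":-0.044,"ax":0,"ay":0,"az":0,"fingers":0.01},
  {"dx":0,"dy":0,"dz":-0.044,"ax":0,"ay":0,"az":0,"fingers":0.01},
])

```text
time_s: 6.2
eef_pos: [0.5778, 0.1648, 0.0844]
eef_rot: [[-0.928, 0.372, -0.0], [0.372, 0.928, -0.001], [-0.0, -0.001, -1.0]]
wrist_force: [-1.3, -0.2, -1.3]
finger_gap: 0.256
```

```bash
python3 - <<'E'
from h import *
from plant import manip;import cv2
s=manip.read_state();print(s["eef_pos"],s["wrist_force"],s["wrist_torque"])
im=manip.get_image("scene")["image"][:,:,::-1][130:300,220:450];cv2.imwrite("pics/s5.png",cv2.resize(im,None,fx=3.4,fy=3.4,interpolation=cv2.INTER_CUBIC))
E
```

```text
[0.57776155 0.16479765 0.08438663] [-1.30699544 -0.19091893 -1.34033486] [-0.0003933   0.00753381 -0.04302377]
```

View pics/s5.png

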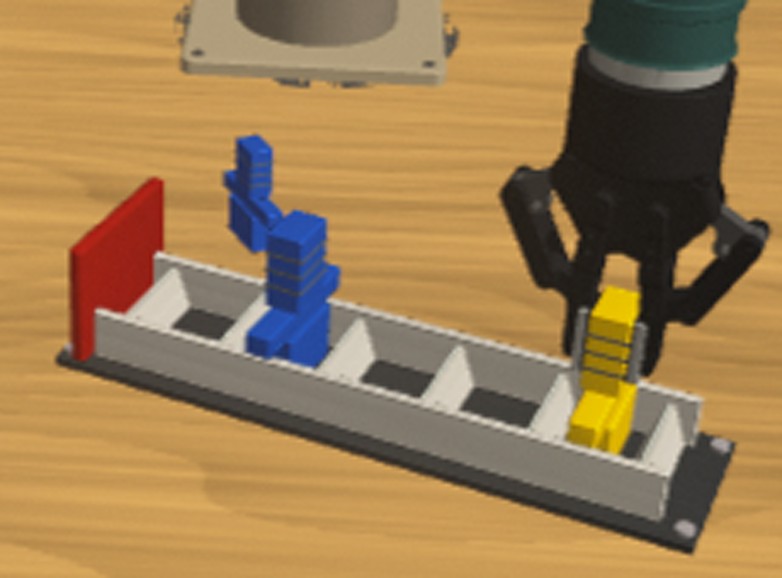

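The stop is in notch 5. The force shows no floor contact yet, so I'll nudge it down until it touches.

Emit:
drive_tool([
  {"dx":0,"dy":0,"dz":-0.001,"ax":0,"ay":0,"az":0,"fingers":0.01},
  {"dx":0,"dy":0,"dz":-0.002,"ax":0,"ay":0,"az":0,"fingers":0.01},
  {"dx":0,"dy":0,"dz":-0.002,"ax":0,"ay":0,"az":0,"fingers":0.01},
])

```text
time_s: 6.62
eef_pos: [0.5781, 0.1649, 0.0839]
eef_rot: [[-0.928, 0.372, 0.001], [0.372, 0.928, -0.001], [-0.001, -0.001, -1.0]]
wrist_force: [-2.3, 0.8, 7.1]
finger_gap: 0.251
```

Fz is 7 N at the same height as the original seat (0.0839), so the stop is on the floor. Releasing and retreating.

Emit:
drive_tool([
  {"dx":0,"dy":0,"dz":0,"ax":0,"ay":0,"az":0,"fingers":0.03},
  {"dx":0,"dy":0,"dz":0,"ax":0,"ay":0,"az":0,"fingers":0.06},
  {"dx":0,"dy":0,"dz":0,"ax":0,"ay":0,"az":0,"fingers":0.06},
  {"dx":0,"dy":0,"dz":0,"ax":0,"ay":0,"az":0,"fingers":0.06},
  {"dx":0,"dy":0,"dz":0.02,"ax":0,"ay":0,"az":0,"fingers":0.06},
  {"dx":0,"dy":0,"dz":0.06,"ax":0,"ay":0,"az":0,"fingers":0.06},
  {"dx":0,"dy":0,"dz":0.1,"ax":0,"ay":0,"az":0,"fingers":0.06},
  {"dx":0,"dy":0,"dz":0.12,"ax":0,"ay":0,"az":0,"fingers":0.06},
])

```text
time_s: 7.62
eef_pos: [0.5793, 0.1651, 0.2066]
eef_rot: [[-0.928, 0.372, 0.004], [0.372, 0.928, -0.001], [-0.004, 0.001, -1.0]]
wrist_force: [0.6, -0.9, -0.7]
finger_gap: 0.707
```

```bash
python3 - <<'E'
from h import *
from plant import manip;import cv2
c,s,im=wrist("pics/w6.png");print(s["eef_pos"],s["finger_gap"],s["wrist_force"])
im=manip.get_image("scene")["image"][:,:,::-1][175:295,230:445];cv2.imwrite("pics/s6.png",cv2.resize(im,None,fx=3.7,fy=3.7,interpolation=cv2.INTER_CUBIC))
# predicted top-face corners if seated, in s6 pixels
y=np.array([.3731,.9278]);x=np.array([y[1],-y[0]]);o=np.array([.5331,.0531])
for a,b in((-.016,-.011),(-.016,.011),(.016,.011),(.016,-.011)):
    q=o+x*a+y*(.12+b);p=proj(CS,(*q,.101));print((p-[230,175]+.5)*3.7-.5, proj(c,(*q,.101)))
E
```

```text
[0.57930479 0.16511518 0.20659956] 0.7065253238920539 [ 0.57347048 -0.90299598 -0.69082785]
[621.10156427 145.69145259] [262.80773497 192.63416435]
[666.74741663 157.1841697 ] [291.00702501 192.62148774]
[648.9404017  189.73155595] [290.50431726 231.15732531]
[602.18113445 177.62631973] [263.35036906 231.17365012]
```

View pics/s6.png

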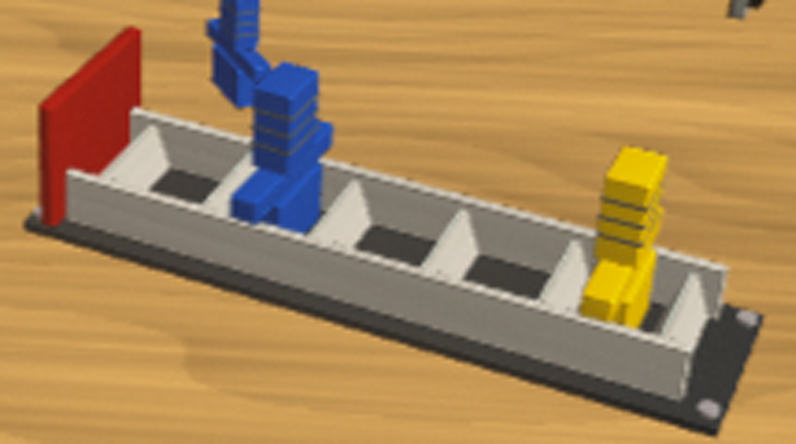

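View pics/w6.png

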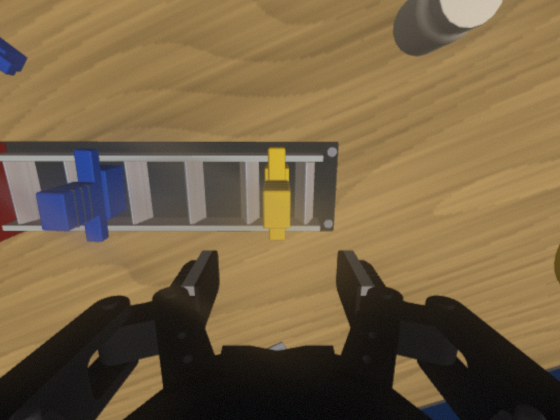

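The yellow stop stands upright in notch 5. Its top corners in the zoomed scene view, about (621,147), (666,155), (651,190) and (605,182), lie within about 1 original pixel of the seated prediction. Blue is exactly where it was, and the gripper is clear.

```bash
python3 -c "
from plant import manip
print(manip.job_done(),manip.read_state()['time_s'])"
```

```text
the job is handed in; nothing more can be done
the job is handed in; nothing more can be done
```

The yellow stop is now in the 5th notch from the red plate, one notch farther away than the 4th notch it started in. I gripped it by its post, lifted it 45 mm, carried it 60 mm along the rack, lowered it until it touched the floor, released it and backed off. The job took about 8 s on the robot's clock and is handed in.

- **Seating:** floor contact read 7 N with the tool at the same height as when I first gripped it seated (83.9 mm). After release, the top corners of the stop lay within about one pixel of where a seated, upright stop should appear.
- **Blue stop:** it looks unchanged in its notch in the before and after pictures.
- **Clearance:** the gripper was open and about 85 mm above the top of the stop at hand-in.
- **Checks that failed or disagreed:** none failed. The two fixed cameras differed by 3–6 mm on the stops' positions, which is well inside the notch clearance. One move call was refused for leaving out fields; nothing moved, and I resent it in full.

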